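Flush a culture dish with gas behind a safety catch

ROBOT

A 6-joint arm with a two-finger parallel gripper is mounted at the origin on the work surface. World frame = base frame: x ahead of the robot, y to its left, z up, the work surface at z = 0. Lengths are in m, angles in rad, forces in N, time in s.
With the tool pointing down it reaches from about 0.225 to 0.875 m from the base axis. Payload 3.4 kg.
Tool frame: the origin (TCP) lies at the very end of the fingers, on their centre line; the grasp point (between the pads) lies 19 mm behind it; z points along the fingers, y is the line along which they close (so a half turn about z gives the same grasp; the last joint's range is limited). The gripper opens to 85 mm and grips with 20 to 120 N. Pads are 22 mm wide; open, the fingers measure 114 mm over their backs; the gripper's body (76 mm by 85 mm) begins 54 mm behind the grasp point. The pads swing forward as they close: fully open they stand 13 mm farther back than shut.
Start: joints at [1.181, 0.276, 1.505, -0, 1.361, -0.121], TCP at [0.153, 0.554, 0.231] pointing down, gripper open.
Joint ranges: [-2.89, 2.89], [-0.75, 2.08], [0.22, 2.7], [-1.18, 4.32], [0.11, 2.71], [-2.7, 2.7]. Speed limits (rad/s): [2.57, 2.57, 3.14, 3.14, 3.14, 3.14].

INTERFACE

Orientations are given as a unit quaternion [w, x, y, z].
In Python, from plant import * gives the robot as it stands. Calls block until the motion is done:
- move_to(position, orientation): joint-space move of the TCP to a pose.
- movel(position, attitude=None, max_speed=0.15): straight line of the TCP; attitude=None keeps the orientation; max_speed is the mean speed in m/s.
- set_joints(angles): joint-space move.
- gripper_to(opening, grasp_force=None): finger opening in m; grasp_force is the grip in N (None keeps the last); returns when the fingers have stopped.
- wait(seconds).
- inverse_kinematics(position, orientation): joint angles nearest the present ones, or None.
- sense(): the state.
- read_camera(name): name is "scene" or "top" or "wrist"; returns a dict with "pixels" (384x512x3 uint8, blue, green, red), "depth" (384x512 float32, m along the optical axis (not along the pixel's ray), 0 where there is no reading), "fx", "fy", "cx", "cy" (pixels), "rvec" (rotation vector, rad) and "tvec" (3), from world to camera coordinates, as OpenCV has them. Camera axes: x right, y down, z forward; pixel columns grow to the right and rows downward; lengths in m; the calibration is good to about 2 mm. A picture is of the moment at which its call begins.
A pose or a line that the arm cannot do raises IKError and nothing moves.
- hand_in(): hands the job in; it is judged then, once.
Trained networks look in a picture, given as the dict that the camera call returned (one of the last four; its "shot" number tells which), for a name from the list of things; names that differ only in an ending like _2 or _b are one class to them, and where a whole thing is asked for, a point or a joint stands for the part that bears it (a point fixed in the world has none). Each returns a list of dicts, best first, with "conf" (0 to 1); they miss things now and then, are a little off and sometimes report something else, mostly with a low value. They report only what shows in the picture. A call takes as long as a camera call. They do not tell look-alikes from the thing itself.
- look_for(picture, name): "point" ([row, column] in pixels, amid what is visible of it).
- masks_of(picture, name): "pixels" (384x512 bool, what is visible of it) and "point" ([row, column] in pixels, amid what is visible of it).
- spot_point(picture, name): "point" ([row, column] in pixels: a listed point, or the origin of a listed thing).
The state is a dict: "time_s": time; "joint_positions": joint angles; "joint_velocities": joint speeds; "joint_torque": joint torques, N m; "tcp_pos": TCP position; "tcp_rot": TCP orientation; "contact_force": force on the tool from outside, world axes, zero at the start; "torque": the same for the moment, N m; "finger_gap": finger opening in m; "gripper_force": force on a finger pad.
Only numpy, scipy, OpenCV 4.12 (cv2) and the standard library are available. Lean on these libraries where they do the work, as an engineer would, in place of code of your own. Each camera call takes 0.05 s, during which the arm holds its last target. There are 200 camera calls.

TASK

Put the blue-lidded dish flat into the black ring nest on the gas-flush console and let go of it, then flip the red safety catch right over, away from the lever, and only then pull the lever's black bar towards the console's front as far as it goes. The lever springs back when released, so finish while still holding it at its stop. Leave the white-lidded dish, the amber bottle and the white timer where they stand.

Things in the scene. Friction and masses are not known exactly. Their poses are not given: they have to be found in the camera images.
- console: gas-flush console: aluminium box 220 (x) x 330 (y) x 60 mm high, fixed; origin at the centre of its underside, z up; its front (black framed screen) faces its own -x, roughly to the robot. On its flat top: ring nest at the right (-y), small dial (36 mm beyond the nest, 11 mm high), guarded lever at the left (+y). Offsets given as (x, y, z) mm are in this frame
- nest (a point): centre of the nest's floor, on the console's top (60 mm above the bench), at (-30, -90, 60) mm in the console's frame. Round it stands a fixed black ring 5 mm high, 68 mm inner and 80 mm outer diameter
- dish_blue: loose round culture dish with a blue lid (lid and dish are one piece), 60 mm diameter, 24 mm high, upright, about 50 g; origin at the centre of its underside, z up
- dish_white: bystander: the same dish with a white lid, 60 mm diameter, 24 mm high; origin at the centre of its underside
- bottle: bystander: amber glass bottle with a white cap, 60 mm diameter, 130 mm high, standing; origin at the centre of its underside
- timer: bystander: flat white bench timer 65 x 85 x 22 mm; origin at the centre of its underside
- catch (a joint): red safety catch's hinge, rad: a paddle 74 mm long, 16 wide, 8 thick, on an axis along the console's x at (7, 123, 72). 0: closed, leans 0.7 rad to the right (-y) across the front of the lever's left arm and blocks it; grows as it swings to the left (+y); 0.7 upright; 1.4 stop, leaning 0.7 rad left. Light (under 0.3 N at the peg), it falls by its weight to the side it leans
- catch_peg (a point): middle of the red peg at the catch's tip, 66 mm from its axis: 10 mm diameter, juts 31 mm from the paddle's front along the console's -x. Closed at (-13, 80, 122), upright at (-13, 123, 138), fully over at (-13, 166, 122). Push it over from its right with closed fingertips, or pinch it. The lever's bar is 33 mm behind this point, so push on the front part
- lever: the lever: black round cross bar, 14 mm diameter, along the console's y, on two steel arms 12 x 10 mm at its ends (80 mm free between them). Origin on its hinge axis, along the console's y at (20, 45, 72); its z runs up the arms, upright at rest, and swings up to 0.75 rad (stop) towards the console's -x. A spring pulls it back: about 4 N at the bar at the start, 11 N at the stop
- bar (a point): middle of the lever's black bar, 85 mm from the lever's hinge axis: at rest (20, 45, 157), at the stop (-38, 45, 134) in the console's frame. The bar may turn in the grip as the lever swings
Mind the look-alikes: they are no part of the job. There is more than one size of the dish_blue; the job needs the largest.

How it is judged:
By the outcome, as a careful person would: the job done as asked, in the order asked, and still so for the second after the job is handed in, while the arm keeps its last pose, push and grip.
It also fails if it takes over 51 s, if anything falls off the work surface, if the arm or the gripper's body presses on something with over 40 N, if the wrist force passes 120 N, or if a joint passes its speed limit or range.

## Working session

There is one attempt and no reset: what is moved stays moved. The work goes in short steps, each a Python script; the robot and the scene stay as the last script left them, time stands still between calls to the robot, and variables do not carry over. Pictures are saved under pics/ and viewed, at most 10 in all, crops included, and the job is handed in when it is done.

```bash
ls; mkdir -p pics
cat > h.py <<'E'
from plant import *
import numpy as np, cv2
from scipy.spatial.transform import Rotation as R
def cam(p):
    Rm=cv2.Rodrigues(np.array(p["rvec"],float))[0]; return Rm,np.array(p["tvec"],float).ravel()
def cloud(p):
    d=p["depth"]; r,c=np.mgrid[:384,:512]
    P=np.stack([(c-p["cx"])/p["fx"]*d,(r-p["cy"])/p["fy"]*d,d],-1); Rm,t=cam(p)
    W=(P-t)@Rm; W[d==0]=np.nan; return W
def proj(p,X):
    Rm,t=cam(p); q=np.atleast_2d(X)@Rm.T+t
    return np.c_[q[:,1]/q[:,2]*p["fy"]+p["cy"], q[:,0]/q[:,2]*p["fx"]+p["cx"]]
def onplane(p,rc,z):
    Rm,t=cam(p); d=Rm.T@np.array([(rc[1]-p["cx"])/p["fx"],(rc[0]-p["cy"])/p["fy"],1]); o=-Rm.T@t
    return o+d*(z-o[2])/d[2]
def down(yaw):  # tool z down; tool y (closing) at angle yaw from world... 
    y=np.array([np.cos(yaw),np.sin(yaw),0]); z=np.array([0,0,-1.]); x=np.cross(y,z)
    q=R.from_matrix(np.c_[x,y,z]).as_quat(); return [q[3],q[0],q[1],q[2]]
E
python3 - <<'E'
from h import *
s=sense(); print(s["time_s"],s["tcp_rot"])
ims=[]
for n in("scene","top"):
    p=read_camera(n); ims.append(p["pixels"]); W=cloud(p)
    np.savez(f"pics/{n}.npz",**{k:np.array(v) for k,v in p.items()})
    for nm in("dish_blue","dish_white","bottle","timer","console","lever","catch"):
        for m in masks_of(p,nm):
            w=W[m["pixels"]]; w=w[~np.isnan(w[:,0])]
            if len(w): print(n,nm,round(m["conf"],2),np.round(m["point"]),m["pixels"].sum(),np.round(np.median(w,0),3),np.round(np.percentile(w,2,0),3),np.round(np.percentile(w,98,0),3))
    for nm in("nest","catch_peg","bar","console"):
        for m in spot_point(p,nm): print(n,nm,round(m["conf"],2),np.round(m["point"],1))
for n,i in zip(("scene","top"),ims): cv2.imwrite(f"pics/{n}.png",cv2.resize(i,(768,576)))
E
```

```text
pics
0.0 [-2.40669483e-04  1.33975759e-01  9.90984190e-01 -8.79636220e-04]
scene dish_blue 0.8 [306. 179.] 679 [ 0.578 -0.296  0.025] [ 0.545 -0.32   0.004] [ 0.6   -0.267  0.029]
scene dish_blue 0.56 [272. 165.] 253 [ 0.484 -0.247  0.017] [ 0.463 -0.263  0.001] [ 0.499 -0.227  0.02 ]
scene dish_white 0.91 [288. 113.] 652 [ 0.446 -0.356  0.025] [ 0.41  -0.38   0.002] [ 0.466 -0.325  0.028]
scene bottle 0.58 [168. 353.] 815 [0.581 0.381 0.063] [0.466 0.366 0.002] [0.603 0.598 0.133]
scene timer 0.79 [164. 319.] 321 [0.443 0.397 0.024] [0.412 0.355 0.005] [0.475 0.441 0.028]
scene console 0.79 [220. 280.] 8774 [0.587 0.037 0.062] [ 0.441 -0.1    0.015] [0.683 0.214 0.157]
scene lever 0.96 [179. 298.] 756 [0.582 0.128 0.11 ] [0.419 0.065 0.002] [0.597 0.365 0.167]
scene lever 0.36 [218. 277.] 8807 [0.588 0.038 0.062] [ 0.442 -0.1    0.015] [0.684 0.212 0.157]
scene catch 0.45 [176. 308.] 54 [0.579 0.154 0.124] [0.514 0.146 0.063] [0.587 0.234 0.132]
scene nest 0.78 [216.8 244.3]
scene catch_peg 0.59 [177.1 305.1]
scene bar 0.92 [174.5 301.6]
scene console 0.59 [229.3 283.4]
top dish_blu
[... 405 characters left out ...]
ottle 0.78 [176. 129.] 493 [0.566 0.384 0.087] [0.546 0.366 0.009] [0.599 0.416 0.132]
top timer 0.65 [226. 129.] 667 [0.442 0.396 0.021] [0.411 0.356 0.01 ] [0.474 0.438 0.027]
top console 0.69 [185. 242.] 8698 [0.55  0.073 0.06 ] [ 0.436 -0.084  0.045] [0.669 0.234 0.159]
top console 0.55 [176. 128.] 532 [0.567 0.385 0.086] [0.546 0.367 0.001] [0.607 0.418 0.132]
top lever 0.66 [168. 223.] 320 [0.584 0.115 0.159] [0.571 0.068 0.067] [0.603 0.164 0.167]
top catch 0.42 [172. 202.] 90 [0.577 0.16  0.122] [0.546 0.151 0.074] [0.59  0.197 0.13 ]
top nest 0.69 [197.8 266.2]
top catch_peg 0.45 [181.1 207.8]
top catch_peg 0.21 [198.8 268.1]
top bar 0.91 [168.4 225. ]
top console 0.92 [189.6 244.1]
```

Run:
```python
from h import *
p=dict(np.load("pics/top.npz")); W=cloud(p)
m=(abs(W[...,2]-.061)<.006)&(W[...,0]>.38)&(W[...,0]<.75)&(abs(W[...,1]-.07)<.22)
pts=W[m][:,:2].astype(np.float32); print(len(pts),cv2.minAreaRect(pts), np.median(W[m][:,2]))
# silhouette of console in colour-free way: top faces' depth mask rect after opening
mm=cv2.morphologyEx(m.astype(np.uint8),cv2.MORPH_OPEN,np.ones((5,5)))>0
rect=cv2.minAreaRect(W[mm][:,:2].astype(np.float32)); print(rect)
bar=W[(W[...,2]>.145)&(W[...,0]>.5)&(W[...,0]<.7)&(abs(W[...,1]-.1)<.12)]
print("bar",cv2.minAreaRect(bar[:,:2].astype(np.float32)),np.percentile(bar[:,2],[50,98]))
for rc,z in(((197.8,266.2),.06),((189.6,244.1),0),((168.4,225),.157),((181.1,207.8),.122)): print(onplane(p,rc,z).round(4))
p2=dict(np.load("pics/scene.npz"))
for rc,z in(((216.8,244.3),.06),((229.3,283.4),0),((174.5,301.6),.157),((177.1,305.1),.122)): print("s",onplane(p2,rc,z).round(4))
# dish lid fits
for q,nm in((p,"top"),(p2,"scene")):
    w=cloud(q)
    k=(w[...,2]>.019)&(w[...,2]<.03)&(np.hypot(w[...,0]-.573,w[...,1]+.292)<.045)
    print(nm,"dish",cv2.minEnclosingCircle(w[k][:,:2].astype(np.float32)),w[k].mean(0),np.median(w[k][:,2]))
a=cv2.resize(p["pixels"][130:250,110:390],None,fx=2.8,fy=2.8,interpolation=cv2.INTER_CUBIC)
b=cv2.resize(p2["pixels"][140:340,80:380],None,fx=2.6,fy=2.6,interpolation=cv2.INTER_CUBIC)
cv2.imwrite("pics/a.png",a);cv2.imwrite("pics/b.png",b);print(a.shape,b.shape)
```

```text
7356 ((0.5567310452461243, 0.07474885880947113), (0.3291836380958557, 0.2202506810426712), 79.62803649902344) 0.059673829159668554
((0.5574243664741516, 0.07564498484134674), (0.32712432742118835, 0.21750129759311676), 79.48271942138672)
bar ((0.5841966867446899, 0.11535339802503586), (0.10589607805013657, 0.01431652158498764), 79.96324920654297) [0.16179455 0.16672527]
[ 0.5124 -0.0048  0.06  ]
[0.5496 0.0596 0.    ]
[0.5756 0.1063 0.157 ]
[0.5495 0.1558 0.122 ]
s [ 0.5066 -0.0145  0.06  ]
s [0.5641 0.0755 0.    ]
s [0.5795 0.1146 0.157 ]
s [0.5609 0.1597 0.122 ]
top dish ((0.5741219520568848, -0.29171401262283325), 0.030679894611239433) [ 0.57304195 -0.29202585  0.02379463] 0.02380575117021805
scene dish ((0.5707278847694397, -0.29098790884017944), 0.03220053017139435) [ 0.57358673 -0.29358367  0.02555179] 0.025751040659518942
(336, 784, 3) (520, 780, 3)
```

View pics/a.png

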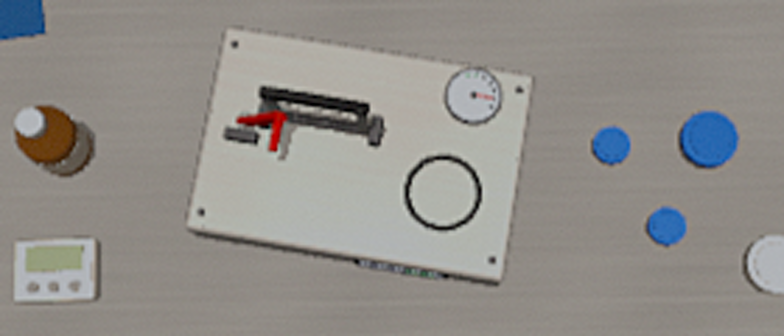

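View pics/b.png

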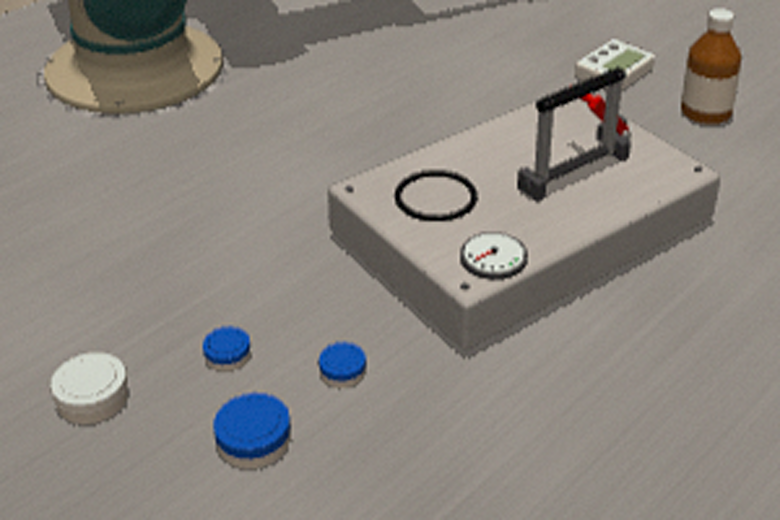

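Console: top crop (190–533, 28–283), nest ring at (443,192), bar at (315,103), catch/peg at (275,130). Blue candidates in the top crop: (709,138) is about 60 mm wide; (611,145) and (666,226) are about 40 mm. The first is the largest, so it is the one meant. I'll fly over the console and then the dish to confirm with the wrist camera.

```bash
cat >> h.py <<'E'
YAW=np.radians(79.6); C=np.array([.557,.0755,0])
def con(x,y,z,yaw=None):
    a=(YAW if yaw is None else yaw)-np.pi/2; c,s=np.cos(a),np.sin(a)
    return C+np.array([c*x-s*y,s*x+c*y,z])/1000
E
python3 - <<'E'
from h import *
move_to(list(con(-20,-40,330)),down(YAW)); p=read_camera("wrist"); np.savez("pics/w1.npz",**{k:np.array(v) for k,v in p.items()})
for nm in("nest","catch_peg","bar"):
    for m in spot_point(p,nm): print(nm,round(m["conf"],2),np.round(m["point"],1))
move_to([.573,-.292,.2],down(YAW)); q=read_camera("wrist"); np.savez("pics/w2.npz",**{k:np.array(v) for k,v in q.items()})
for m in masks_of(q,"dish_blue"):
    w=cloud(q)[m["pixels"]]; w=w[w[:,2]>.019]
    if len(w)>20: print(m["conf"],cv2.minEnclosingCircle(w[:,:2].astype(np.float32)),np.median(w,0))
# ring: dark pixels near nest
W=cloud(p); n=con(-30,-90,60); k=(np.hypot(W[...,0]-n[0],W[...,1]-n[1])<.05)&(p["pixels"].max(-1)<70)
pts=W[k]; print(len(pts)); print("ring",cv2.minEnclosingCircle(pts[:,:2].astype(np.float32)),cv2.fitEllipse(pts[:,:2].astype(np.float32)),"pred",n)
b=W[(W[...,2]>.145)&(W[...,0]>.5)&(W[...,0]<.7)&(abs(W[...,1]-.1)<.12)]
if len(b)>20: print("bar",cv2.minAreaRect(b[:,:2].astype(np.float32)),con(20,45,157))
r=(p["pixels"][...,2]>120)&(p["pixels"][...,1]<70)&(W[...,2]>.11); print("red",r.sum(),np.percentile(W[r],[2,50,98],axis=0).round(4),"pred",con(-13,80,122))
a=p["pixels"].copy()
for X in(n,con(20,45,157),con(-13,80,122)):
    rc=proj(p,X)[0]; cv2.drawMarker(a,(int(rc[1]),int(rc[0])),(0,255,0),0,8)
cv2.imwrite("pics/w12.png",np.hstack([cv2.resize(a,(400,300)),cv2.resize(q["pixels"],(400,300))])); print(sense()["time_s"])
E
```

```text
nest 0.83 [154.  222.5]
catch_peg 0.68 [154.7 224.5]
bar 0.79 [209.6 326.8]
0.82 ((0.5702958106994629, -0.29288265109062195), 0.029946941882371902) [ 0.5691333  -0.29262911  0.0243747 ]
20782
ring ((0.5110071301460266, -0.0017476746579632163), 0.044253334403038025) ((0.5283534526824951, 0.011090387590229511), (0.051230162382125854, 0.07599996775388718), 148.6794891357422) pred [ 0.51124613 -0.00760586  0.06      ]
bar ((0.5481065511703491, 0.0739743784070015), (0.20485666394233704, 0.06163213774561882), 71.76298522949219) [0.58479479 0.11615033 0.157     ]
red 258 [[0.5421 0.1473 0.1124]
 [0.5657 0.1561 0.1266]
 [0.5837 0.1702 0.1297]] pred [0.5586551  0.15653247 0.122     ]
5.15
```

View pics/w12.png

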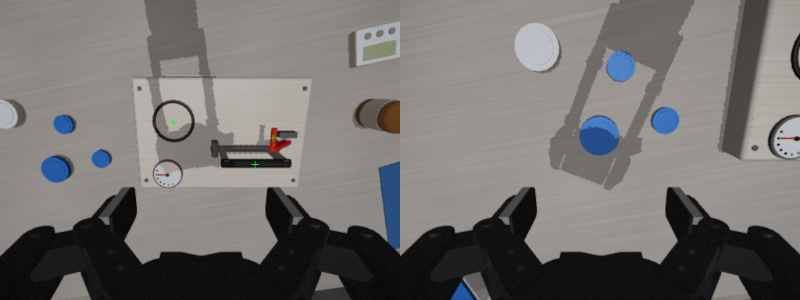

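Left wrist view: the model markers fall on the ring (174,122), the bar (254,164) and the peg (273,138), so the console pose holds. Right view: the large blue dish is at (599,135), about 40 px across, against about 28 px for the two small ones at (620,66) and (665,120). This confirms the target.

Run:
```python
from h import *
d=[.571,-.2927]
movel(d+[.007],down(YAW),max_speed=.25)
gripper_to(.05,40); s=sense(); print(s["finger_gap"],s["gripper_force"],s["contact_force"],s["time_s"])
movel(d+[.14],max_speed=.25)
n=con(-30,-90,60)
move_to([n[0],n[1],.14],down(YAW)); s=sense(); print(s["finger_gap"],s["time_s"],s["tcp_pos"],n)
p=read_camera("scene"); cv2.imwrite("pics/c.png",cv2.resize(p["pixels"][130:260,200:360],None,fx=3.5,fy=3.5,interpolation=cv2.INTER_CUBIC))
W=cloud(p); k=(p["pixels"][...,0]>120)&(p["pixels"][...,2]<60)&(W[...,2]>.1); 
w=W[k]; print(len(w),w.mean(0) if len(w) else 0,np.percentile(w,[2,98],axis=0) if len(w) else 0)
```

```text
0.05833141598120213 42.229403257369995 [-0.25342086  0.00659445  5.41715465] 6.4417
0.05838021601066599 8.25 [ 0.51211703 -0.00856229  0.13982045] [ 0.51124613 -0.00760586  0.06      ]
162 [ 0.51590024 -0.00683629  0.15723482] [[ 0.49123753 -0.03136853  0.1546719 ]
 [ 0.53853216  0.0148029   0.1592522 ]]
```

View pics/c.png

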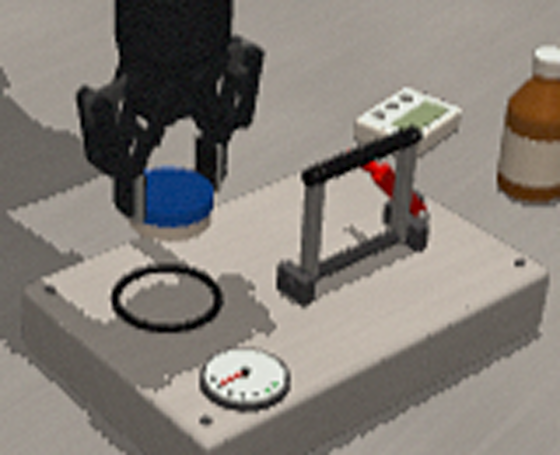

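The dish is held level over the ring, with its underside about 7 mm below the TCP. I'll lower it slowly and watch the force.

Run:
```python
from h import *
n=con(-30,-90,60); n[0]-=.0015
movel([n[0],n[1],.078],max_speed=.1); print(sense()["contact_force"])
for z in(.072,.069,.067):
    movel([n[0],n[1],z],max_speed=.03); s=sense(); f=s["contact_force"]; print(z,np.round(f,1),s["tcp_pos"].round(4) if hasattr(s["tcp_pos"],"round") else s["tcp_pos"])
    if f[2]>6: break
gripper_to(.085); wait(.1)
movel([n[0],n[1],.16],max_speed=.2)
gripper_to(0)
# peg approach: right of peg, in front part; closed tips
move_to(list(con(-20,45,190)),down(YAW))
p=read_camera("scene");W=cloud(p); k=(p["pixels"][...,0]>100)&(p["pixels"][...,2]<60)&(W[...,2]>.06)&(W[...,0]<.6)
w=W[k]; print(len(w),w.mean(0),np.percentile(w,[2,50,98],axis=0)); print(sense()["time_s"],sense()["finger_gap"])
cv2.imwrite("pics/d.png",cv2.resize(p["pixels"][110:260,200:360],None,fx=3.5,fy=3.5,interpolation=cv2.INTER_CUBIC))
```

```text
[ 0.2611279  -0.27708629 -0.87803457]
0.072 [ 0.1  0.6 -0.8] [ 0.5097 -0.0076  0.0721]
0.069 [ 0.1 -0.1  1. ] [ 0.5103 -0.0077  0.0693]
0.067 [-3.1  0.9 16.5] [ 0.5104 -0.0076  0.0692]
279 [ 0.51352625 -0.01040015  0.08607442] [[ 0.48668285 -0.03493722  0.07996433]
 [ 0.5140419  -0.01073772  0.08640553]
 [ 0.53879629  0.017409    0.08894565]]
12.4583 -6.0837310715471026e-05
```

View pics/d.png

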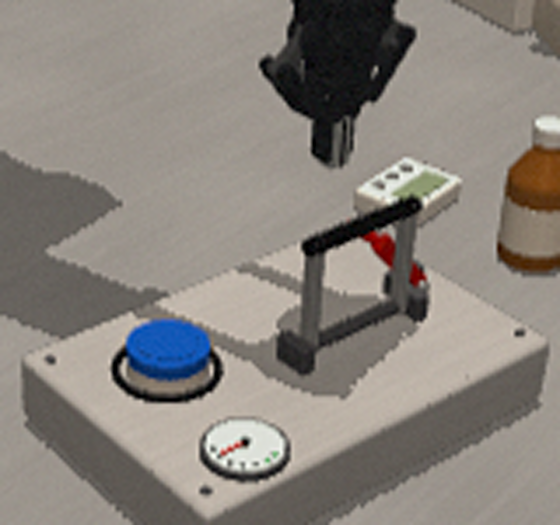

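The dish sits inside the ring, level and let go: lid at crop (168,345), ring visible all round. Next I'll flip the catch with closed fingertips.

Run:
```python
from h import *
def rep(t): s=sense(); print(t,np.round(s["contact_force"],1),round(s["time_s"],2))
movel(list(con(-25,48,180))); movel(list(con(-25,48,111)),max_speed=.15); rep("low")
for y in(75,105,130,146): movel(list(con(-25,y,111)),max_speed=.1); rep(y)
movel(list(con(-25,140,190)),max_speed=.2); movel(list(con(-25,0,260)),max_speed=.3)
p=read_camera("top"); W=cloud(p); q=read_camera("scene"); W2=cloud(q)
for P,w in((p,W),(q,W2)):
    r=(P["pixels"][...,2]>100)&(P["pixels"][...,1]<60)&(P["pixels"][...,0]<60)&(w[...,2]>.065)&(w[...,0]>.4)
    print(r.sum(),np.percentile(w[r],[2,50,98],axis=0).round(3))
print("peg over",con(-13,166,122),"closed",con(-13,80,122))
r=(W[...,2]>.078)&(W[...,2]<.095)&(np.hypot(W[...,0]-.511,W[...,1]+.0076)<.026); w=W[r]
if len(w)>20:
    A=np.c_[w[:,:2]-w[:,:2].mean(0),np.ones(len(w))]; print("dish plane",np.linalg.lstsq(A,w[:,2],rcond=None)[0],len(w))
for y in(YAW-np.pi/2,YAW+np.pi/2): print(y,inverse_kinematics(list(con(20,45,200)),down(y)),inverse_kinematics(list(con(-38,45,115)),down(y)))
print(sense()["time_s"])
cv2.imwrite("pics/e.png",np.hstack([cv2.resize(p["pixels"][130:250,170:310],(400,343)),cv2.resize(q["pixels"][120:257,200:360],(400,343))]))
```

```text
low [ 0.4 -0.   0.5] 13.32
75 [ 0.2 -0.   0. ] 13.73
105 [0.7 0.3 0.4] 14.18
130 [-0.1  0.1  0.5] 14.58
146 [ 0.6 -1.2 -0.9] 14.89
84 [[0.55  0.189 0.076]
 [0.582 0.239 0.121]
 [0.594 0.415 0.131]]
176 [[0.556 0.189 0.078]
 [0.589 0.223 0.104]
 [0.6   0.401 0.13 ]]
peg over [0.57417975 0.24111961 0.122     ] closed [0.5586551  0.15653247 0.122     ]
dish plane [-0.01036614  0.00180528  0.08377016] 235
-0.1815142422074103 [ 7.94007855e-02  3.26040584e-01  1.51038190e+00 -4.44089210e-16
  1.30517017e+00  2.60915028e-01] [ 1.07250787e-01  3.19597959e-01  1.75184754e+00 -4.44089210e-16
  1.07014715e+00  2.88765029e-01]
2.9600784113823826 None None
16.2167
```

View pics/e.png

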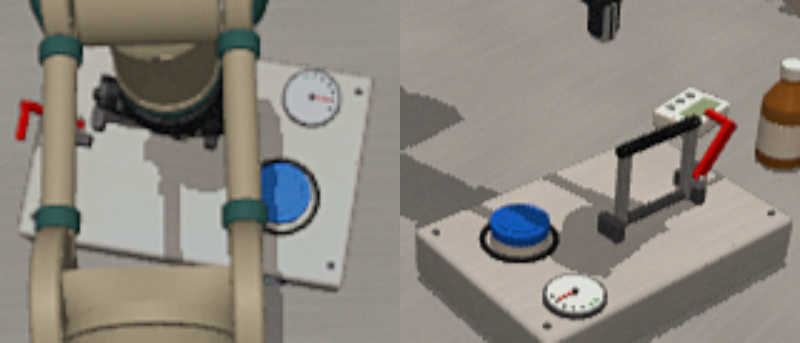

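The catch lies fully over to the left (red at (25,115) in the left view, leaning left at (715,140) in the right). The dish lid is flat at z = 83.8 mm, which means it is seated. Now the lever.

Run:
```python
from h import *
def rep(t): s=sense(); print(t,np.round(s["contact_force"],1),np.round(s["tcp_pos"],4),round(s["finger_gap"],4),round(s["time_s"],2))
o=down(YAW-np.pi/2)
gripper_to(.05); move_to(list(con(20,45,215)),o); movel(list(con(20,45,141)),max_speed=.15); rep("at")
gripper_to(0.005,60); rep("grip")
off=141-157
for a in(.12,.25,.38,.5,.6,.68,.75,.79):
    movel(list(con(20-85*np.sin(a),45,72+85*np.cos(a)+off)),max_speed=.08); rep(a)
wait(.5); rep("hold"); print("stop pred",con(-38,45,134+off))
p=read_camera("scene"); cv2.imwrite("pics/f.png",cv2.resize(p["pixels"][110:260,200:360],None,fx=3.5,fy=3.5,interpolation=cv2.INTER_CUBIC))
```

```text
at [ 0.9 -0.6  0.3] [0.5853 0.1162 0.1416] 0.0501 18.84
grip [-4.5  0.2  5.5] [0.5831 0.1167 0.1423] 0.012 19.27
0.12 [ 7.7 -2.2 -1.8] [0.5792 0.1174 0.1424] 0.0118 19.55
0.25 [ 8.6 -3.2  3.3] [0.5714 0.1189 0.142 ] 0.012 19.84
0.38 [ 8.8 -3.7  5.4] [0.5623 0.1206 0.1395] 0.0119 20.13
0.5 [ 9.  -4.6 10.5] [0.5538 0.1221 0.1359] 0.0118 20.41
0.6 [ 6.6 -3.8 13.3] [0.5463 0.1236 0.1319] 0.0115 20.67
0.68 [ 5.5 -5.  14.1] [0.5398 0.1247 0.1275] 0.0118 20.92
0.75 [ 3.2 -3.2 13.7] [0.5342 0.1258 0.1231] 0.0118 21.17
0.79 [ 2.  -4.6 18.4] [0.5324 0.1261 0.1217] 0.0119 21.42
hold [ 2.3 -3.5 17.9] [0.5324 0.1261 0.1217] 0.012 21.92
stop pred [0.52774765 0.12662044 0.118     ]
```

View pics/f.png

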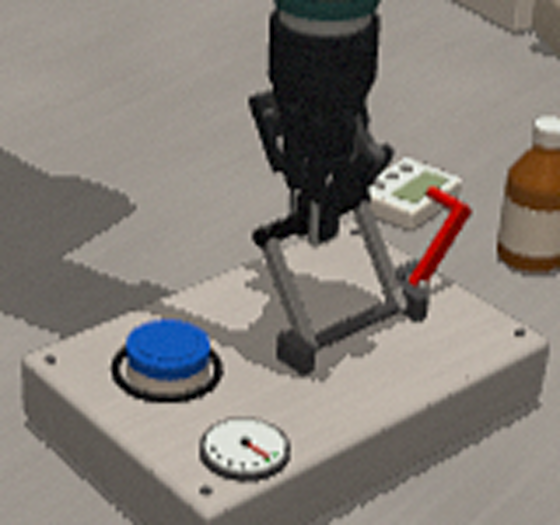

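The lever is close but about 5 mm short of its stop: the arm yields under the spring load. I'll push on along the arc until it no longer advances.

Run:
```python
from h import *
o=con(20,45,72); t=None; last=None
xa=con(1,0,0)-C; xa/=np.linalg.norm(xa)
for a in np.arange(.82,1.1,.03):
    movel(list(con(20-85*np.sin(a),45,72+85*np.cos(a)-16)),max_speed=.05); wait(.15); s=sense()
    f=np.array(s["contact_force"]); P=np.array(s["tcp_pos"])+[0,0,.016]-o
    ang=np.arctan2(-P@xa,P[2]); ft=f@(xa*np.cos(.75)+np.array([0,0,np.sin(.75)]))
    print(round(a,2),"angle",round(ang,4),"r",round(np.hypot(P@xa,P[2]),4),"ftan",round(ft,1),f.round(1),round(s["time_s"],2))
    if ft>27 or np.linalg.norm(f)>34: break
```

```text
0.82 angle 0.7016 r 0.0846 ftan 16.5 [ 1.6 -4.1 21.7] 22.37
0.85 angle 0.7588 r 0.0843 ftan 12.6 [ 1.7 -2.5 16.2] 22.77
0.88 angle 0.7835 r 0.0843 ftan 14.2 [ 1.  -3.6 19.1] 23.17
0.91 angle 0.7857 r 0.0842 ftan 19.9 [ 0.7 -5.1 27.5] 23.57
0.94 angle 0.7873 r 0.0841 ftan 25.2 [-0.6 -6.1 36.3] 23.97
```

The lever is at its stop: the angle has levelled off while the force keeps climbing. I'll ease the push slightly, check everything once and hand in.

Run:
```python
from h import *
o=con(20,45,72); xa=con(1,0,0)-C; xa/=np.linalg.norm(xa); a=.925
movel(list(con(20-85*np.sin(a),45,72+85*np.cos(a)-16)),max_speed=.05); wait(.4); s=sense()
P=np.array(s["tcp_pos"])+[0,0,.016]-o; print(np.arctan2(-P@xa,P[2]),np.round(s["contact_force"],1),s["finger_gap"],s["time_s"])
p=read_camera("scene"); cv2.imwrite("pics/g.png",cv2.resize(p["pixels"][110:350,60:400],(780,550),interpolation=cv2.INTER_CUBIC))
```

```text
0.7862815623919911 [ 0.  -5.9 32.4] 0.011921789522221839 24.6167
```

View pics/g.png

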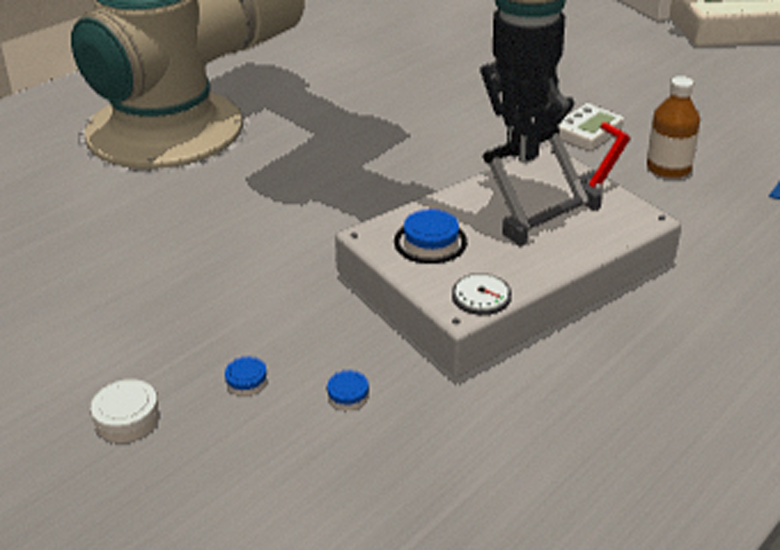

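The large dish is in the nest (432,230), the catch is over (610,155), the lever is at its stop in the grip (525,150), and the bystanders have not moved.

```bash
python3 -c "
from plant import *
print(hand_in())"
```

```text
the job is handed in; nothing more can be done
None
```

I handed the job in at about 25 s: the largest blue dish sits flat in the nest and released, the catch is fully over, and the gripper is still holding the lever at its stop; the white-lidded dish, bottle and timer still stand where they were.

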